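# Clamp the gluing jig with its toggle latch

### The job

The wood block in the gluing jig has to be clamped: take the latch's wire bail by its red tab, drop its cross bar into the slot behind the keeper's lip on the spring jaw and hook it under the lip, then press the red lever over past centre until it lies fully flat and the latch holds the jaw by itself. Be gentle: feel for the slot and never force the bar against the keeper, neither down on top of it nor when drawing it back, do not slam or over-press the lever, and leave the glue bottle, tape measure, pencil and spring clamp where they are.

Things in the scene. Friction and masses are not known exactly. Their poses are not given: they have to be found in the camera images.
- jig: Gluing jig fixed to the bench: plywood board 285 x 104 x 12 mm (x -95..190, y -52..52 mm) with fence, wood block (top z 47 mm), toggle latch and spring jaw. Origin on the bench under the lever's pivot; x runs along the board from latch to jaw, y across, z up. The latch moves only in the plane y = 0. All 'jig' coordinates below are in this frame. A wood block lies between fence and jaw.
- pivot (a point): The lever's hinge axis, along jig y, at jig x 0, y 0, z 75 mm.
- handle (a point): Point on the lever's centreline, 65 mm from the pivot, in the red handle. The handle is 18 mm wide (jig y), 10 mm thick and runs from 30 to 88 mm from the pivot. Press its keeper-side face, which becomes its upper face as it shuts.
- lever (a joint): Lever angle, rad: 0 open (handle 50 degrees above jig +x), 0.70 upright, 2.269 shut (level, along -x, at its stop). The bail's pin is 24 mm from the pivot, 10 degrees ahead of the handle in the shutting direction. Friction 0.06 N m holds it. With the bail hooked, shutting takes up to about 1 N m (10 to 18 N at 65 mm); past dead centre near 2.09 it pulls itself shut.
- tab (a point): Centre of the bail's red pull tab: 32 mm long, 10 mm wide (jig y), 10 mm high, 156 mm from the bail's pin, 40 mm beyond the bar. Grip it across jig y; the bail can pivot about jig y between the pads, which may leave the bar 2 to 3 mm off. Moving the tab swings the bail and turns the lever with it. The point's x axis points outward along the bail.
- bar (a point): Centre of the bail's cross bar, a steel rod 5 mm thick and 34 mm long along jig y, 116 mm from the bail's pin; the bail's side rods lie at y +-17 mm. The bail turns on its pin against 0.05 N m of friction and stays where it is left; it starts raised above the keeper.
- lip_nominal (a point): Nominal place of the free edge of the keeper's lip, at its top (jig x 108, z 84 mm). The steel keeper stands on the jaw: a post with a lip 5 mm thick, 22 mm wide in y, its flat top reaching 19 mm from this edge towards the latch. The jaw is bolted in slots: the real keeper, slot and seat lie up to 7.5 mm either way along jig x from the nominal points. That offset is not measured: see or feel it.
- slot_nominal (a point): Nominal middle of the open slot behind the lip (jig x 112, z 75 mm). It is 8 mm long in x, so the 5 mm bar enters only within 1.5 mm of its middle; floor at z 62 mm. Beyond it stand two guard teeth, 8 mm thick in x, top z 84 mm, at y 9..18 and -9..-18 mm; the tab's neck passes between them. From 23 mm beyond this point nothing but the tab is higher than z 35 mm.
- seat_nominal (a point): Nominal place of the bar's centre when hooked: drawn back under the lip against the post, jaw at rest (jig x 104, z 75 mm). The lip's underside is at z 79 mm.
- jaw (a joint): How far the aluminium spring jaw (60 mm wide, block top z 62 mm), which carries the keeper, is drawn towards the latch, m: 0 at rest. It takes 36 N to start and 1.5 N more per mm. With the bail hooked and the latch shut it reads 0.003 to 0.019.
- glue_bottle: Bystander: white glue bottle with a red cap, 60 mm across, 178 mm high, standing past the jaw end; origin at the centre of its underside.
- tape_measure: Bystander: yellow tape measure 38 x 78 x 67 mm past the lever end; origin at the centre of its underside.
- carpenter_pencil: Bystander: red carpenter's pencil 173 mm long, 13 x 8 mm, lying beside the jig on the robot's side; origin at the centre of its underside, long axis y.
- spring_clamp: Bystander: orange spring clamp 68 x 157 x 20 mm lying beside the jig on the far side; origin at the centre of its underside, long axis y.

How it is judged:
By the outcome, as a careful person would: the job done as asked, in the order asked, and still so for the second after the job is handed in, with the robot touching nothing.
It also fails if it takes over 72 s, if anything falls off the work surface, if the arm or the gripper's body presses on something with over 40 N, if the wrist force passes 120 N, or if a joint passes its speed limit or range.

### The arm

A 7-joint arm with a two-finger parallel gripper is mounted at the origin on a cart in front of the work surface, level with it; the furniture and walls round the work are solid. World frame = base frame: x ahead of the robot, y to its left, z up, the work surface at z = 0. Lengths are in m, angles in rad, forces in N, time in s.
With the tool pointing down it reaches from about 0.425 to 0.95 m from the base axis. Payload 4.7 kg.
Tool frame: the origin (TCP) lies on the centre line of the jaws, within the pads' length; the fingertips stand 22 mm ahead of it and the grasp point (between the pads) lies 3 mm ahead of it; z points along the fingers, y is the line along which they close (so a half turn about z gives the same grasp; the last joint's range is limited). The gripper opens to 87 mm and grips with 3 to 60 N. Pads are 19 mm wide; open, the fingers measure 117 mm over their backs; the gripper's body (75 mm by 190 mm) begins 51 mm behind the grasp point.
Start: joints at [-1.305, 0.469, -0.049, 1.532, 0.024, 1.141, -0.082], TCP at [0.196, 0.646, 0.245] pointing down, gripper open.
Joint ranges: [-2.59, 2.59], [-0.33, 1.99], [-1.39, 1.29], [0.1, 2.45], [-1.04, 4.18], [0.21, 1.99], [-2.66, 2.66]. Speed limits (rad/s): [2.57, 2.57, 3.14, 3.14, 3.14, 3.14, 3.14].

### API

Orientations are given as a unit quaternion [w, x, y, z].
In Python, from bench import robot gives the robot as it stands. The module is installed in compiled form; this text tells all that it offers.
- The arm moves only by the tool play_rows, never from a script. Its arguments are lists of equal length, an entry for each row: "travel": the shift along the tool's x, y, z in cm, a list of three; "yaw": the turn about the tool's z in degrees. A call has 1 to 5 rows; each row is the pose to reach, as a shift and turn from the pose commanded when the call began, along the tool's axes at that moment; what a row does not reach only later rows make up. A row lasts 1/12 s, in which the tool goes at most 41.7 mm and 7.16 degrees, less where a joint would pass 70% of its speed; a pose out of reach is approached as far as the arm can. A call with a gripper value outside its range is refused whole. "claw" is the opening, from 0 (shut) to 1 (fully open), set as the call begins (left out, the last holds). The fingers move at their own pace and stop on an object; the grip force is fixed at half the most. Time passes only in rows, so rows that repeat a pose let the fingers close. It gives the time, the measured TCP pose, the force, the opening and the grip force at its end, in the units of the state.
- robot.state(): the state, without advancing time (a new reading comes with each control period).
- robot.camera(name): name is "scene" or "top"; returns the picture (400x640x3 uint8, red, green, blue); there is no depth.
- robot.get_calibration(name): a dict with "vfov" (degrees; the focal length in pixels is half the picture's height over the tangent of half this angle, whatever the lens; pixels are square), "cx", "cy" (the principal point, pixels), "k1" (the pictures are not rectified: a ray, as slopes to the right and down, at radius r is drawn at 1 + k1 r^2 times it, then the intrinsics apply), "R" (3x3) and "t" (3): a world point X has camera coordinates R X + t. Camera axes: x right, y down, z forward; pixel columns grow to the right and rows downward; lengths in m; the calibration is good to about 2 mm. A picture is of the moment at which its call begins. get_calibration takes no time and is no camera call.
- robot.job_done(): hands the job in; it is judged then, once.
The state is a dict: "t": time; "qpos": joint angles; "qd": joint speeds; "tau": joint torques, N m; "position": TCP position; "orientation": TCP orientation; "wrist_force": force on the tool from outside, world axes, zero at the start; "torque": the same for the moment, N m; "gripper_width": finger opening in m; "grip_force": force on a finger pad.
Only numpy, scipy, OpenCV 4.12 (cv2) and the standard library are available. Lean on these libraries where they do the work, as an engineer would, in place of code of your own. Each camera call takes 0.05 s, during which the arm holds its last target. There are 200 camera calls.

## Working session

There is one attempt and no reset: what is moved stays moved. The work goes in short steps, Python scripts to look and compute and a tool call to move; the robot and the scene stay as the last step left them, time stands still between calls to the robot, and variables do not carry over. Pictures are saved under pics/ and viewed, at most 10 in all, crops included, and the job is handed in when it is done.

Besides the shell and the picture viewer there is one more tool, called after "Emit:" as name(argument=value, ...) on one line, values as JSON. play_rows: Moves the arm, as the interface text tells. Its arguments: {"type":"object","properties":{"travel":{"type":"array","items":{"type":"array","items":{"type":"number"}}},"yaw":{"type":"array","items":{"type":"number"}},"claw":{"type":"number"}},"required":["travel","yaw"]}

```bash
mkdir -p pics; cat > h.py <<'E'
import numpy as np, cv2
from bench import robot
def save(n,f,crop=None,s=1):
    im=robot.camera(n)[:,:,::-1]
    if crop: x0,y0,x1,y1=crop; im=im[y0:y1,x0:x1]
    im=cv2.resize(np.ascontiguousarray(im),None,fx=s,fy=s,interpolation=cv2.INTER_CUBIC)
    cv2.imwrite('pics/'+f,im)
def cal(n):
    c=robot.get_calibration(n); f=200/np.tan(np.radians(c['vfov'])/2); return c,f,np.array(c['R']),np.array(c['t'])
def proj(n,X):
    c,f,R,t=cal(n); p=np.atleast_2d(X)@R.T+t; s=p[:,:2]/p[:,2:]; r2=(s**2).sum(1,keepdims=True)
    return s*(1+c['k1']*r2)*f+[c['cx'],c['cy']]
def ray(n,uv):
    c,f,R,t=cal(n); d=(np.array(uv,float)-[c['cx'],c['cy']])/f; s=d.copy()
    for _ in range(20): s=d/(1+c['k1']*(s@s))
    return -R.T@t, R.T@np.array([s[0],s[1],1])
def atz(n,uv,z):
    o,d=ray(n,uv); return o+d*(z-o[2])/d[2]
def tri(uv1,uv2):
    A=[];b=[]
    for n,uv in(('scene',uv1),('top',uv2)):
        o,d=ray(n,uv); d=d/np.linalg.norm(d); P=np.eye(3)-np.outer(d,d); A.append(P); b.append(P@o)
    return np.linalg.lstsq(np.vstack(A),np.hstack(b),rcond=None)[0]
E
python3 - <<'E'
from h import *
save('scene','a.png');save('top','b.png')
for n in('scene','top'): print(n,robot.get_calibration(n))
print(robot.state())
E
```

```text
scene {'vfov': 49.57638484238531, 'cx': 318.2201720563181, 'cy': 197.33631034540343, 'k1': -0.02817782229365895, 'R': array([[ 0.65994742, -0.75129172,  0.00549094],
       [-0.57694361, -0.51145146, -0.63683081],
       [ 0.48125406,  0.41710688, -0.77098403]]), 't': array([-0.33278997,  0.3794461 ,  0.85184838])}
top {'vfov': 56.62192449185401, 'cx': 319.5618010825736, 'cy': 203.91784479791392, 'k1': 0.0032944113479002352, 'R': array([[-0.03080144, -0.99919629,  0.02565221],
       [-0.99465753,  0.02811148, -0.09932843],
       [ 0.09852748, -0.02857463, -0.994724  ]]), 't': array([0.02672002, 0.55900088, 1.02458904])}
{'t': 0.1, 'qpos': array([-1.30492774,  0.46936094, -0.04859331,  1.53355247,  0.02411353,
        1.14098765, -0.08230385]), 'qd': array([-0.00029771, -0.00076392, -0.00128425, -0.00277149, -0.00096922,
        0.00060888, -0.00100972]), 'tau': array([ 5.26827498e-04, -5.09170103e+01, -8.11058935e-02, -2.36828792e+01,
       -6.14394899e-02,  3.45059449e-02,  7.47530839e-05]), 'position': array([0.19594794, 0.64542374, 0.24361354]), 'orientation': array([-9.09093241e-05,  1.46836955e-01,  9.89160334e-01, -8.56359622e-04]), 'wrist_force': array([-0.86714741, -0.62804025, -0.01142525]), 'torque': array([-0.01306509,  0.00589171, -0.00838538]), 'grip_force': 0.0, 'gripper_width': 0.08724078633465855}
```

View pics/a.png

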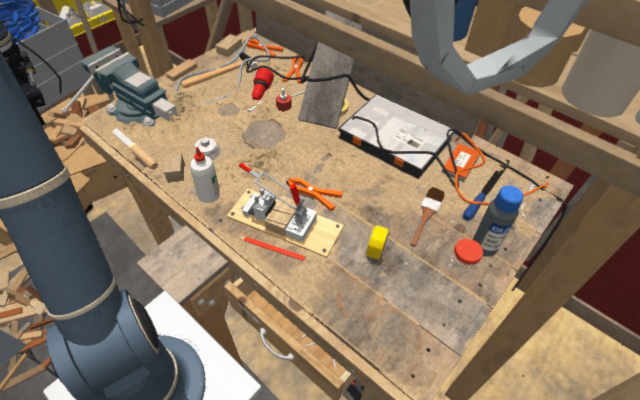

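View pics/b.png

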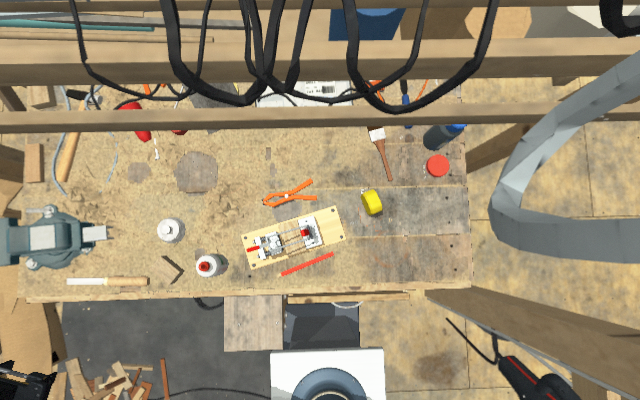

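The scene view shows the jig around (285,215), with the tab near (245,168) and the handle near (294,195). The top view shows the board from (243,240) to (346,235), the tab near (252,248) and the lever near (305,233). I'll enlarge both.

```bash
python3 - <<'E'
from h import *
save('scene','c.png',(220,155,350,255),6);save('top','d.png',(235,195,355,280),6.5)
E
```

```text
(no output)
```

View pics/c.png

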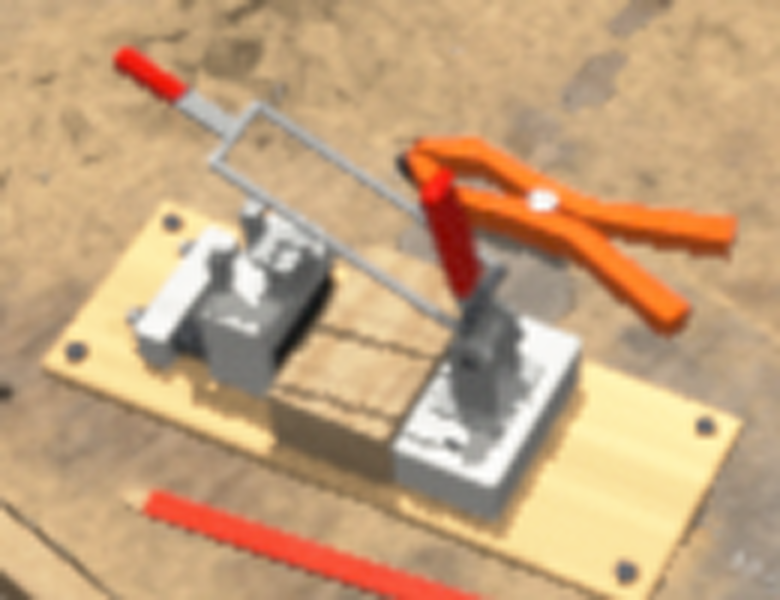

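View pics/d.png

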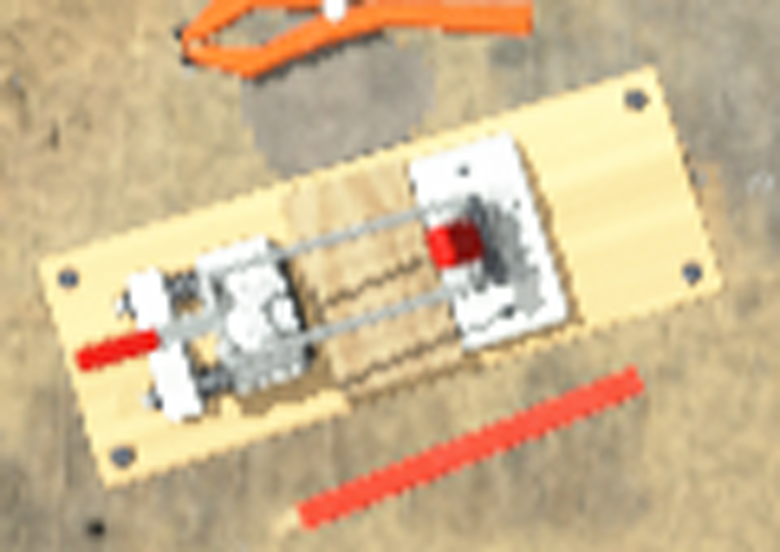

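The scene crop shows board corners at (42,368), (165,205) and (742,422), and tab ends at (120,52) and (185,95). The top crop shows board corners at (40,262), (655,65), (720,285) and (110,488), and the tab from (78,360) to (158,340). Next I'll fit the jig pose.

```bash
cat >> h.py <<'E'
def uc(p,s,x0,y0): return (np.array(p,float)+.5)/s-.5+[x0,y0]
from scipy.optimize import least_squares
def J2W(P,X):
    X=np.atleast_2d(X)/1000.; c,s=np.cos(P[2]),np.sin(P[2])
    return np.c_[P[0]+c*X[:,0]-s*X[:,1],P[1]+s*X[:,0]+c*X[:,1],X[:,2]]
E
python3 - <<'E'
from h import *
T=uc([[40,262],[655,65],[720,285],[110,488]],6.5,235,195)
S=uc([[42,368],[165,205],[742,422]],6,220,155)
JT=[[190,-52,12],[-95,-52,12],[-95,52,12],[190,52,12]];JS=[[190,52,12],[190,-52,12],[-95,-52,12]]
def res(P): return np.r_[(proj('top',J2W(P,JT))-T).ravel(),(proj('scene',J2W(P,JS))-S).ravel()]
r=least_squares(res,[.55,.05,1.8]);P=r.x;print(P,np.degrees(P[2]),r.fun.round(1))
np.save('P.npy',P)
# tab ends
for a,b in(((120,52),(78,360)),((185,95),(158,340))):
    X=tri(uc(a,6,220,155),uc(b,6.5,235,195)); d=X-[P[0],P[1],0]; c,s=np.cos(P[2]),np.sin(P[2])
    print('tab end jig',np.round([1000*(c*d[0]+s*d[1]),1000*(-s*d[0]+c*d[1]),1000*d[2]],1))
# predicted px in crops of nominal keeper
N={'lip-':[108,-11,84],'lip+':[108,11,84],'lipb-':[89,-11,84],'lipb+':[89,11,84],'to1':[124,18,84],'to1i':[124,9,84],'to2':[124,-18,84],'to2i':[124,-9,84],'ti1':[116,18,84],'ti1i':[116,9,84],'ti2':[116,-18,84],'ti2i':[116,-9,84],'piv':[0,0,75],'jawtop':[115,30,62],'jawtop-':[115,-30,62],'handle tip':[56.6,0,142.4]}
for k,X in N.items():
    t=proj('top',J2W(P,X))[0];s=proj('scene',J2W(P,X))[0]
    print(k,'scene',((s-[220,155]+.5)*6-.5).round(),'top',((t-[235,195]+.5)*6.5-.5).round())
E
```

```text
[0.48254553 0.03958415 1.85299484] 106.16878360045065 [-0.2 -0.1  0.5 -0.4  1.9  0.3 -0.3  0.4 -1.  -0.5 -0.5 -1.   0.3 -0.6]
tab end jig [158.7  -2.  167.9]
tab end jig [129.6  -0.2 158.3]
lip- scene [260. 218.] top [229. 292.]
lip+ scene [233. 255.] top [245. 344.]
lipb- scene [301. 233.] top [274. 278.]
lipb+ scene [274. 270.] top [290. 329.]
to1 scene [191. 254.] top [212. 373.]
to1i scene [202. 238.] top [206. 351.]
to2 scene [235. 193.] top [186. 288.]
to2i scene [224. 208.] top [193. 309.]
ti1 scene [208. 260.] top [231. 367.]
ti1i scene [219. 245.] top [225. 345.]
ti2 scene [252. 200.] top [205. 282.]
ti2i scene [241. 215.] top [212. 303.]
piv scene [483. 339.] top [490. 237.]
jawtop scene [201. 315.] top [248. 392.]
jawtop- scene [273. 215.] top [205. 254.]
handle tip scene [348. 183.] top [349. 278.]
```

```bash
cat > ov.py <<'E'
from h import *
P=np.load('P.npy')
def box(x0,x1,y0,y1,z): return [[x0,y0,z],[x1,y0,z],[x1,y1,z],[x0,y1,z]]
def ov(off,f):
    out=[]
    for n,(x0,y0),dd in(('scene',(240,180),(.5,.7)),('top',(253,222),(-.4,0))):
        im=robot.camera(n)[:,:,::-1][y0:y0+30,x0:x0+40]; A=cv2.resize(np.ascontiguousarray(im),None,fx=10,fy=10,interpolation=cv2.INTER_CUBIC);B=A.copy()
        for q in(box(89,108,-11,11,84),box(116,124,9,18,84),box(116,124,-18,-9,84)):
            q=np.array(q,float);q[:,0]+=off
            p=((proj(n,J2W(P,q))+dd-[x0,y0]+.5)*10-.5).round().astype(int)
            cv2.polylines(B,[p],True,(0,255,0),1)
        out.append(np.vstack([A,B]))
    cv2.imwrite('pics/'+f,np.hstack(out))
E
python3 - <<'E'
from ov import *
ov(-5,'e.png')
# linkage fit from tab ends and handle tip
S=uc([[120,52],[185,95],[438,178]],6,220,155);T=uc([[78,360],[158,340],[452,245]],6.5,235,195)
def pts(L,b):
    ph=np.radians(50)+L;a=ph+np.radians(10);pin=np.array([24*np.cos(a),0,75+24*np.sin(a)]);d=np.array([np.cos(b),0,np.sin(b)])
    return np.array([pin+172*d,pin+140*d,[88*np.cos(ph),0,75+88*np.sin(ph)],pin+156*d,pin+116*d])
def res(v): 
    X=J2W(P,pts(*v)[:3]); return np.r_[(proj('scene',X)-S).ravel(),(proj('top',X)-T).ravel()]
r=least_squares(res,[.4,.4]);print(r.x,r.fun.round(1));q=pts(*r.x);print(q.round(1));print('tab world',J2W(P,q[3]))
print('glue base',atz('top',(207,266),.178),atz('scene',(208,197),0))
E
```

```text
[0.50600698 0.42413478] [-0.7  0.2 -0.1  0.8 -0.2  0.9  1.2  0.1  1.2 -0.6 -0.7 -0.1]
[[157.2   0.  169.8]
 [128.    0.  156.6]
 [ 16.8   0.  161.4]
 [142.6   0.  163.2]
 [106.1   0.  146.7]]
tab world [[0.44283606 0.17654351 0.16319534]]
glue base [0.4045452  0.28551466 0.178     ] [0.39413626 0.29906856 0.        ]
```

View pics/e.png

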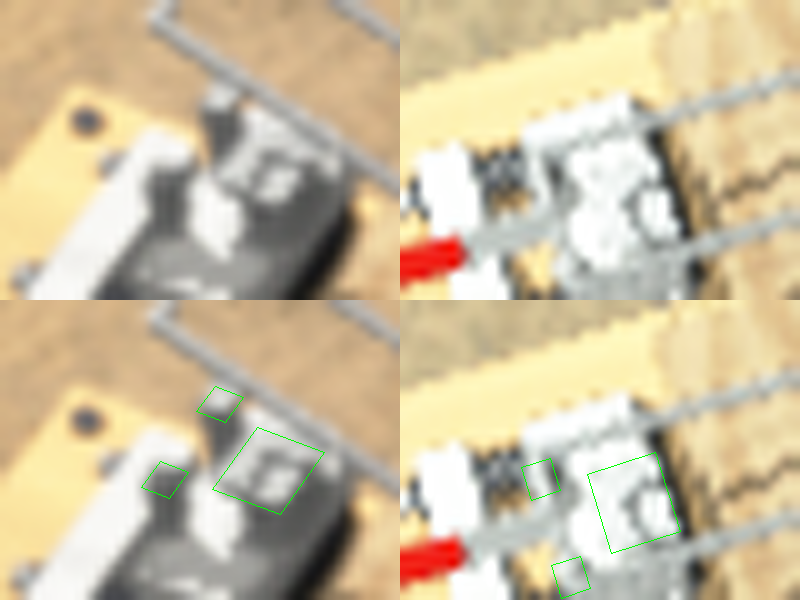

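The overlay at offset −5 mm fits well. The scene panel shows the far tooth top near (220,400), the lip around (268,470) and the near tooth near (165,480). I take the slot to be about −5 mm and will confirm it by feel. Now I approach above the tab.

Emit:
play_rows(travel=[[-2.8,-2.8,-1],[-5.6,-5.7,-2],[-8.4,-8.5,-3],[-11.2,-11.4,-3],[-14,-14.2,-3]], yaw=[0,0,0,0,0], claw=0.5)

```text
t: 0.72
position: [0.2896, 0.4678, 0.2753]
orientation: [0.0, 0.147, 0.989, 0.001]
wrist_force: [0.1, 0.1, -0.3]
gripper_width: 0.0615
grip_force: 0.0
```

Emit:
play_rows(travel=[[-2.8,-2.8,0],[-5.6,-5.7,0],[-8.4,-8.5,0],[-11.2,-11.4,0],[-14,-14.2,0]], yaw=[0,0,0,0,0])

```text
t: 1.13
position: [0.382, 0.2908, 0.2748]
orientation: [0.0, 0.147, 0.989, 0.0]
wrist_force: [0.9, 1.0, -0.1]
gripper_width: 0.0437
grip_force: 0.0
```

Emit:
play_rows(travel=[[-2.8,-2.8,0],[-5.6,-5.7,0],[-8.4,-8.5,0],[-9.2,-9.3,0],[-9.2,-9.3,0]], yaw=[7,14,21,28,35])

```text
t: 1.55
position: [0.4443, 0.1727, 0.2749]
orientation: [0.001, 0.444, 0.896, -0.0]
wrist_force: [-1.0, 0.2, 0.8]
gripper_width: 0.0436
grip_force: 0.0
```

Emit:
play_rows(travel=[[0,0,0],[0,0,0],[0,0,0],[0,0,0],[0,0,0]], yaw=[7,14,21.9,21.9,21.9])

```text
t: 1.97
position: [0.4424, 0.1771, 0.2746]
orientation: [-0.0, 0.599, 0.801, 0.0]
wrist_force: [1.0, 1.2, -0.0]
gripper_width: 0.0436
grip_force: 0.0
```

Emit:
play_rows(travel=[[0,0,3],[0,0,6],[0,0,9],[0,0,10.8],[0,0,10.8]], yaw=[0,0,0,0,0])

```text
t: 2.38
position: [0.4399, 0.176, 0.1631]
orientation: [-0.002, 0.599, 0.801, -0.004]
wrist_force: [1.0, -1.1, 0.5]
gripper_width: 0.0437
grip_force: 0.0
```

```bash
python3 - <<'E'
from h import *
save('scene','f1.png',(215,140,285,220),5.7);save('top','f2.png',(220,195,290,275),5.7)
cv2.imwrite('pics/f.png',np.hstack([cv2.imread('pics/f1.png'),cv2.imread('pics/f2.png')]))
s=robot.state();print(s['position'],s['wrist_force'],s['qpos'])
E
```

```text
[0.44260128 0.1771287  0.16664764] [-0.3241314  -0.06189136  0.23127995] [-0.71843143  0.24160134  0.29143854  2.08903882 -0.09370845  0.82354406
 -0.08669777]
```

View pics/f.png

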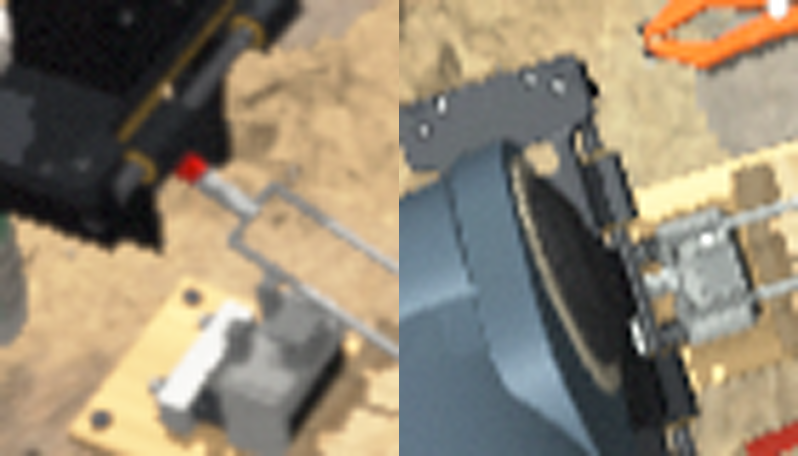

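The left panel shows the tab's inner end at (190,165) between the fingers, and the gripper body lies wide across jig y as intended. Closing.

Emit:
play_rows(travel=[[0,0,0],[0,0,0],[0,0,0],[0,0,0],[0,0,0]], yaw=[0,0,0,0,0], claw=0.0)

```text
t: 2.9
position: [0.4428, 0.1773, 0.1672]
orientation: [0.0, 0.6, 0.8, 0.001]
wrist_force: [0.4, -0.4, -0.1]
gripper_width: 0.0178
grip_force: 0.0
```

Emit:
play_rows(travel=[[0,0,0],[0,0,0],[0,0,0]], yaw=[0,0,0])

```text
t: 3.15
position: [0.4429, 0.1773, 0.1668]
orientation: [0.0, 0.6, 0.8, 0.001]
wrist_force: [0.2, 1.1, 0.1]
gripper_width: 0.0097
grip_force: 30.0
```

```bash
cat > k.py <<'E'
from h import *
P=np.load('P.npy')
def tab(xb,zb,g):
    def f(v):
        a=v[0]; return [np.hypot(xb-24*np.cos(a),zb-75-24*np.sin(a))-116]
    a=least_squares(f,[g]).x[0]; pin=np.array([24*np.cos(a),75+24*np.sin(a)]); b=np.array([xb,zb])
    return a,pin+(b-pin)*156/116
def fromtab(xt,zt,g):
    a=least_squares(lambda v:[np.hypot(xt-24*np.cos(v[0]),zt-75-24*np.sin(v[0]))-156],[g]).x[0]
    pin=np.array([24*np.cos(a),75+24*np.sin(a)]);t=np.array([xt,zt]); return a,pin+(t-pin)*116/156
def jig():
    s=robot.state();d=s['position']-[P[0],P[1],0];c,sn=np.cos(P[2]),np.sin(P[2])
    return 1000*np.array([c*d[0]+sn*d[1],-sn*d[0]+c*d[1],d[2]-.003]),s
E
python3 - <<'E'
from k import *
j,s=jig();print(j);a,b=fromtab(j[0],j[2],1.55);print(a,b)
for xb in(105,107,109):
  g=a
  for z in(147,140,130,120,110,100,92,88,84,80,75):
    g,t=tab(xb,z,g);print(xb,z,round(g-np.radians(60),3),t.round(1),'travel cm',((t[0]-j[0])/10).round(2),((j[2]-t[1])/10).round(2))
E
```

```text
[143.32045581  -0.2996498  163.77705104]
1.511405419500008 [106.93688867 147.1567008 ]
105 147 0.549 [141.4 163.6] travel cm -0.19 0.02
105 140 0.667 [142.4 154.2] travel cm -0.09 0.96
105 130 0.799 [143.5 141. ] travel cm 0.01 2.28
105 120 0.897 [144.2 127.8] travel cm 0.09 3.6
105 110 0.964 [144.7 114.6] travel cm 0.14 4.92
105 100 0.997 [145.  101.3] travel cm 0.17 6.25
105 92 0.996 [145.   90.5] travel cm 0.17 7.33
105 88 0.985 [144.9  85.1] travel cm 0.16 7.87
105 84 0.967 [144.8  79.6] travel cm 0.14 8.41
105 80 0.942 [144.6  74.2] travel cm 0.13 8.96
105 75 0.901 [144.3  67.3] travel cm 0.09 9.65
107 147 0.465 [143.4 163.6] travel cm 0.01 0.02
107 140 0.586 [144.4 154.2] travel cm 0.11 0.96
107 130 0.719 [145.5 140.8] travel cm 0.22 2.29
107 120 0.815 [146.3 127.6] travel cm 0.3 3.62
107 110 0.878 [146.8 114.3] travel cm 0.34 4.95
107 100 0.907 [147.  100.9] travel cm 0.37 6.28
107 92 0.903 [147.   90.2] travel cm 0.36 7.36
107 88 0.891 [146.9  84.8] travel cm 0.35 7.9
107 84 0.873 [146.7  79.3] travel cm 0.34 8.45
107 80 0.847 [146.5  73.9] travel cm 0.32 8.99
107 75 0.806 [146.2  67.1] travel cm 0.29 9.67
109 147 0.377 [145.4 163.6] travel cm 0.21 0.01
109 140 0.503 [146.4 154.1] travel cm 0.31 0.96
109 130 0.638 [147.5 140.7] travel cm 0.42 2.3
109 120 0.733 [148.3 127.4] travel cm 0.5 3.64
109 110 0.793 [148.8 114.1] travel cm 0.55 4.97
109 100 0.819 [149.  100.7] travel cm 0.57 6.31
109 92 0.813 [148.9  89.9] travel cm 0.56 7.38
109 88 0.8 [148.8  84.5] travel cm 0.55 7.93
109 84 0.782 [148.7  79.1] travel cm 0.54 8.47
109 80 0.756 [148.5  73.7] travel cm 0.52 9.01
109 75 0.716 [148.2  66.9] travel cm 0.48 9.69
```

Emit:
play_rows(travel=[[0.1,0,1],[0.2,0,2],[0.3,0,3.2],[0.33,0,4.4],[0.35,0,5.2]], yaw=[0,0,0,0,0])

```text
t: 3.57
position: [0.4415, 0.1822, 0.1136]
orientation: [-0.0, 0.6, 0.8, 0.001]
wrist_force: [0.9, 4.3, 2.0]
gripper_width: 0.0097
grip_force: 30.0
```

Emit:
play_rows(travel=[[0,0,0.6],[0,0,1.2],[0,0,1.7],[0,0,2.0],[0,0,2.0]], yaw=[0,0,0,0,0])

```text
t: 3.98
position: [0.4419, 0.1805, 0.0942]
orientation: [0.0, 0.6, 0.8, 0.0]
wrist_force: [1.5, 3.8, 1.5]
gripper_width: 0.0092
grip_force: 30.0
```

```bash
python3 - <<'E'
from k import *
save('scene','g1.png',(235,170,275,215),10);save('top','g2.png',(248,215,288,260),10)
cv2.imwrite('pics/g.png',np.hstack([cv2.imread('pics/g1.png'),cv2.imread('pics/g2.png')]))
j,s=jig();print(j,s['wrist_force'],s['torque']);a,b=fromtab(j[0],j[2],2.);print(a-1.047,b)
for X in ([b[0],0,b[1]],[b[0],17,b[1]],[b[0],-17,b[1]]):print(((proj('scene',J2W(P,X))-[235,170]+.5)*10).round(),((proj('top',J2W(P,X))-[248,215]+.5)*10).round())
E
```

```text
[146.65285839  -0.21921973  91.705745  ] [0.48982736 4.27198541 1.39665722] [ 0.69452159 -0.22386767  0.05379053]
0.9195591637841498 [106.67717876  93.10039141]
[[263. 222.]] [[237. 289.]]
[[228. 270.]] [[256. 351.]]
[[298. 175.]] [[217. 227.]]
```

View pics/g.png

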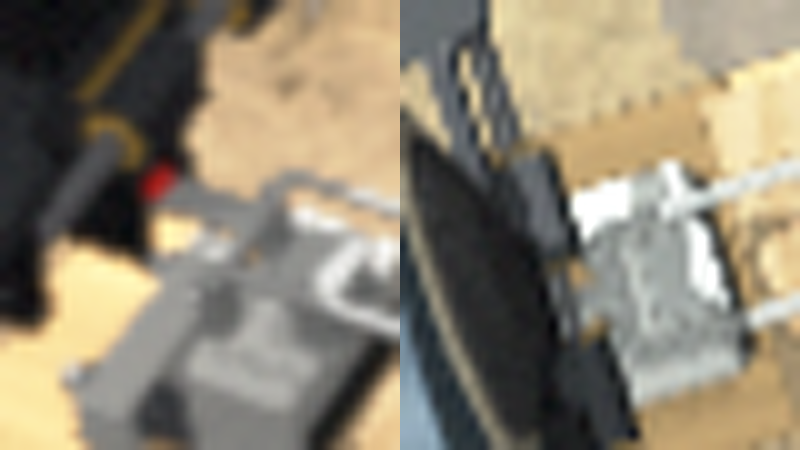

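The picture has low contrast. The bar lies about over the slot, with its far corner near (285,185) in the scene panel. I'll go on by feel.

Emit:
play_rows(travel=[[0,0,0.25],[0,0,0.5],[0,0,0.65],[0,0,0.75],[0,0,0.75]], yaw=[0,0,0,0,0])

```text
t: 4.5
position: [0.4421, 0.1798, 0.0871]
orientation: [0.0, 0.601, 0.8, 0.0]
wrist_force: [3.0, 1.2, 3.2]
gripper_width: 0.0097
grip_force: 30.0
```

Emit:
play_rows(travel=[[0,0,0.05],[0,0,0.1],[0,0,0.15],[0,0,0.2],[0,0,0.2]], yaw=[0,0,0,0,0])

```text
t: 4.92
position: [0.442, 0.1795, 0.085]
orientation: [0.001, 0.601, 0.8, -0.0]
wrist_force: [4.9, -2.7, 2.8]
gripper_width: 0.0095
grip_force: 30.0
```

Emit:
play_rows(travel=[[0,0,0.05],[0,0,0.1],[0,0,0.15],[0,0,0.2],[0,0,0.2]], yaw=[0,0,0,0,0])

```text
t: 5.33
position: [0.442, 0.1794, 0.0829]
orientation: [0.001, 0.601, 0.8, -0.0]
wrist_force: [4.8, -2.4, 2.0]
gripper_width: 0.0095
grip_force: 30.0
```

```bash
python3 - <<'E'
from k import *
j,s=jig();print(j,s['wrist_force'],s['torque']);a,b=fromtab(j[0],j[2],2.);print(a-1.047,b)
E
```

```text
[ 1.45569855e+02 -2.30677606e-02  7.98933509e+01] [ 4.78041993 -2.44623167  2.04333349] [-0.98265901 -1.06492599  0.01751834]
0.9300559186071204 [105.81239803  84.2916016 ]
```

Emit:
play_rows(travel=[[0,0,0.06],[0,0,0.12],[0,0,0.18],[0,0,0.24],[0,0,0.24]], yaw=[0,0,0,0,0])

```text
t: 5.75
position: [0.442, 0.1794, 0.0805]
orientation: [0.001, 0.601, 0.8, -0.0]
wrist_force: [4.4, -2.5, 2.7]
gripper_width: 0.0095
grip_force: 30.0
```

```bash
python3 - <<'E'
from k import *
j,s=jig();print(j,s['wrist_force'],s['torque']);a,b=fromtab(j[0],j[2],2.);print(a-1.047,b)
E
```

```text
[ 1.45591867e+02 -2.07036070e-02  7.75130935e+01] [ 4.40321077 -2.46479248  2.69498485] [-1.00711239 -1.08860919  0.08695608]
0.9155406407673317 [105.91107314  82.55636895]
```

Emit:
play_rows(travel=[[0,0,0.08],[0,0,0.16],[0,0,0.24],[0,0,0.32],[0,0,0.32]], yaw=[0,0,0,0,0])

```text
t: 6.17
position: [0.4421, 0.1794, 0.0773]
orientation: [0.001, 0.601, 0.799, -0.0]
wrist_force: [4.5, -3.7, 1.2]
gripper_width: 0.0098
grip_force: 30.0
```

Emit:
play_rows(travel=[[0,0,0.08],[0,0,0.16],[0,0,0.24],[0,0,0.32],[0,0,0.32]], yaw=[0,0,0,0,0])

```text
t: 6.58
position: [0.442, 0.1794, 0.0741]
orientation: [0.001, 0.601, 0.799, -0.0]
wrist_force: [4.7, -2.9, 2.0]
gripper_width: 0.0097
grip_force: 30.0
```

```bash
python3 - <<'E'
from k import *
j,s=jig();print(j,s['wrist_force'],s['torque']);a,b=fromtab(j[0],j[2],2.);print(a-1.047,b)
E
```

```text
[ 1.45535201e+02 -2.67750220e-02  7.10669219e+01] [ 4.6596861  -2.92204746  1.97782341] [-1.06546052 -1.11285138  0.02190438]
0.8724602016943868 [106.11606841  77.85897284]
```

Emit:
play_rows(travel=[[0,0,0.12],[0,0,0.24],[0,0,0.36],[0,0,0.48],[0,0,0.48]], yaw=[0,0,0,0,0])

```text
t: 7.0
position: [0.4421, 0.1793, 0.0692]
orientation: [0.001, 0.601, 0.799, -0.0]
wrist_force: [3.6, -4.0, 1.9]
gripper_width: 0.0095
grip_force: 30.0
```

Emit:
play_rows(travel=[[-0.08,0,0],[-0.16,0,0],[-0.24,0,0],[-0.32,0,0],[-0.32,0,0]], yaw=[0,0,0,0,0])

```text
t: 7.42
position: [0.4421, 0.179, 0.0694]
orientation: [-0.001, 0.6, 0.8, 0.001]
wrist_force: [2.8, 4.1, 1.0]
gripper_width: 0.0096
grip_force: 30.0
```

```bash
python3 - <<'E'
from k import *
j,s=jig();print(j,s['wrist_force'],s['torque']);a,b=fromtab(j[0],j[2],2.);print(a-1.047,b)
for xb in (102,100,98,96):print(xb,tab(xb,74,2.)[1])
E
```

```text
[1.45132981e+02 5.02234848e-02 6.64344867e+01] [2.75480732 4.09059929 1.00202783] [ 0.55801039 -0.61476092 -0.02463164]
0.8501878185467893 [105.94630606  74.45972906]
102 [141.28557839  66.47382366]
100 [139.37983702  66.9837021 ]
98 [137.49367204  67.65572154]
96 [135.62909354  68.56539375]
```

Emit:
play_rows(travel=[[-0.05,0,0],[-0.1,0,0],[-0.15,0,0],[-0.2,0,0],[-0.2,0,0]], yaw=[0,0,0,0,0])

```text
t: 7.83
position: [0.4425, 0.1774, 0.0695]
orientation: [-0.001, 0.6, 0.8, 0.001]
wrist_force: [3.5, 4.5, 0.9]
gripper_width: 0.0096
grip_force: 30.0
```

```bash
python3 - <<'E'
from k import *
j,s=jig();print(j,s['wrist_force'],s['torque']);a,b=fromtab(j[0],j[2],2.);print(a-1.047,b)
E
```

```text
[1.43496052e+02 4.87567843e-02 6.64753705e+01] [3.48152349 4.51268398 0.88207207] [ 0.78751485 -0.57805271 -0.06382267]
0.9298026616136845 [104.27177094  74.31474471]
```

Emit:
play_rows(travel=[[-0.06,0,0],[-0.12,0,0],[-0.18,0,0],[-0.25,0,0],[-0.25,0,0]], yaw=[0,0,0,0,0])

```text
t: 8.25
position: [0.4432, 0.1751, 0.0694]
orientation: [-0.001, 0.6, 0.8, 0.001]
wrist_force: [1.7, 4.6, 0.0]
gripper_width: 0.0097
grip_force: 30.0
```

Emit:
play_rows(travel=[[-0.05,0,0],[-0.1,0,0],[-0.15,0,0],[-0.15,0,0]], yaw=[0,0,0,0])

```text
t: 8.58
position: [0.4436, 0.1738, 0.0694]
orientation: [-0.001, 0.6, 0.8, 0.001]
wrist_force: [3.1, 4.9, -0.6]
gripper_width: 0.0097
grip_force: 30.0
```

```bash
python3 - <<'E'
from k import *
j,s=jig();print(j,s['wrist_force'],s['torque']);a,b=fromtab(j[0],j[2],2.);print(a-1.047,b)
E
```

```text
[1.39737661e+02 8.36146622e-02 6.63623067e+01] [ 3.14058941  4.94864289 -0.59398338] [ 1.00454354 -0.54738914  0.040034  ]
1.129334279641619 [100.40469448  73.63676764]
```

Emit:
play_rows(travel=[[-0.05,0,0],[-0.1,0,0],[-0.15,0,0],[-0.15,0,0]], yaw=[0,0,0,0])

```text
t: 8.92
position: [0.4439, 0.1725, 0.0693]
orientation: [-0.001, 0.6, 0.8, 0.001]
wrist_force: [1.5, 5.8, -1.4]
gripper_width: 0.0095
grip_force: 30.0
```

Emit:
play_rows(travel=[[-0.05,0,0],[-0.1,0,0],[-0.1,0,0]], yaw=[0,0,0])

```text
t: 9.17
position: [0.4441, 0.1718, 0.0693]
orientation: [-0.001, 0.6, 0.8, 0.001]
wrist_force: [1.3, 6.3, -1.6]
gripper_width: 0.0096
grip_force: 30.0
```

```bash
python3 - <<'E'
from k import *
j,s=jig();print(j,s['wrist_force'],s['torque']);a,b=fromtab(j[0],j[2],2.);print(a-1.047,b)
E
```

```text
[1.37647619e+02 7.06120603e-02 6.63322726e+01] [ 1.29287497  6.33422685 -1.63452174] [ 1.33450762 -0.51946223 -0.00361706]
1.2585231992889814 [98.22791447 73.12100608]
```

Emit:
play_rows(travel=[[-0.05,0,0],[-0.1,0,0],[-0.1,0,0]], yaw=[0,0,0])

```text
t: 9.42
position: [0.4443, 0.171, 0.0693]
orientation: [-0.001, 0.6, 0.8, 0.001]
wrist_force: [2.1, 6.2, -1.7]
gripper_width: 0.0097
grip_force: 30.0
```

Emit:
play_rows(travel=[[-0.05,0,0],[-0.1,0,0],[-0.1,0,0]], yaw=[0,0,0])

```text
t: 9.67
position: [0.4445, 0.1703, 0.0692]
orientation: [-0.001, 0.6, 0.8, 0.001]
wrist_force: [2.3, 7.5, -2.0]
gripper_width: 0.0097
grip_force: 30.0
```

```bash
python3 - <<'E'
from k import *
j,s=jig();print(j,s['wrist_force'],s['torque']);a,b=fromtab(j[0],j[2],2.);print(a-1.047,b)
E
```

```text
[136.119219     0.13675539  66.21511702] [ 2.2815474   7.49475808 -2.0333273 ] [ 1.72902603 -0.46420166 -0.05041436]
1.3656865463707095 [96.62668014 72.56644555]
```

Emit:
play_rows(travel=[[-0.05,0,-0.05],[-0.1,0,-0.1],[-0.1,0,-0.1]], yaw=[0,0,0])

```text
t: 9.92
position: [0.4446, 0.17, 0.0702]
orientation: [-0.002, 0.599, 0.8, 0.001]
wrist_force: [2.3, 8.6, -3.8]
gripper_width: 0.0096
grip_force: 30.0
```

```bash
python3 - <<'E'
from k import *
save('scene','i.png',(225,150,345,245),6.5)
j,s=jig();print(j,s['wrist_force'],s['torque']);a,b=fromtab(j[0],j[2],2.);print(a-1.047,b)
for L in(1.0,1.2,1.4,1.6):print(L,((proj('scene',J2W(P,[88*np.cos(.8727+L),0,75+88*np.sin(.8727+L)]))-[225,150]+.5)*6.5).round())
E
```

```text
[135.85168772   0.15322213  67.18956339] [ 2.52615443  8.84191594 -3.09614356] [ 2.07702613 -0.30364879 -0.00519369]
1.3982687387630761 [96.29665879 73.13932693]
1.0 [[553. 277.]]
1.2 [[595. 305.]]
1.4 [[633. 337.]]
1.6 [[664. 371.]]
```

View pics/i.png

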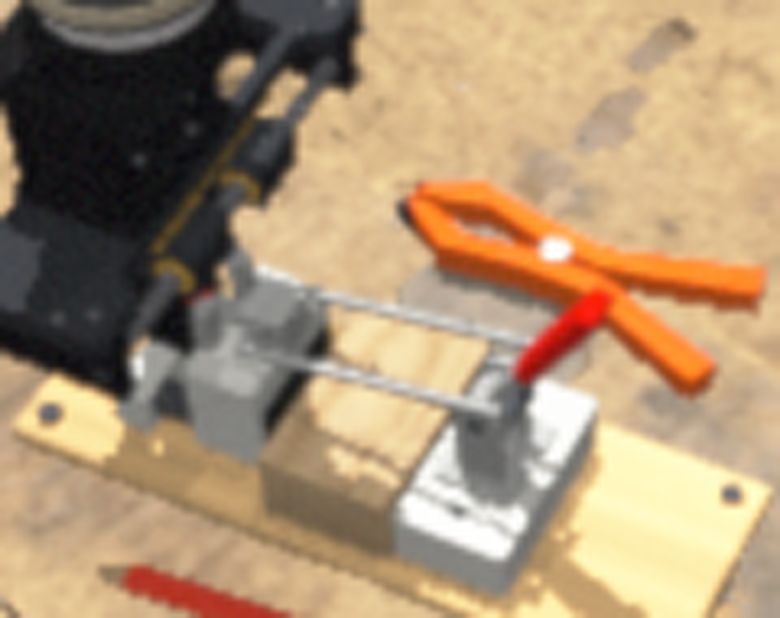

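The lever tip is at (603,298), so the lever is at about 1.22 rad, and the rods enter under the keeper's lip. The last millimetre mostly turned into force, so contact is likely. One more gentle check follows.

Emit:
play_rows(travel=[[-0.05,0,0],[-0.1,0,0],[-0.1,0,0]], yaw=[0,0,0])

```text
t: 10.22
position: [0.4446, 0.1699, 0.0702]
orientation: [-0.002, 0.599, 0.801, 0.002]
wrist_force: [1.8, 10.4, -3.3]
gripper_width: 0.0098
grip_force: 30.0
```

```bash
python3 - <<'E'
from k import *
j,s=jig();print(j,s['wrist_force'],s['torque']);a,b=fromtab(j[0],j[2],2.);print(a-1.047,b)
E
```

```text
[135.76748733   0.13987007  67.19623518] [ 1.81445062 10.38185975 -3.28593786] [ 2.56003865 -0.18924313 -0.00809046]
1.405051343862538 [96.20738551 73.11217499]
```

Contact is confirmed, so the bar is seated. I'll relieve the force, release the tab, rise, and move to the lever's keeper side.

Emit:
play_rows(travel=[[0.1,0,0],[0.2,0,0],[0.3,0,0],[0.3,0,0]], yaw=[0,0,0,0])

```text
t: 10.55
position: [0.4446, 0.1701, 0.0702]
orientation: [-0.001, 0.6, 0.8, 0.001]
wrist_force: [2.6, 4.9, -2.0]
gripper_width: 0.0093
grip_force: 30.0
```

Emit:
play_rows(travel=[[0,0,0],[0,0,0],[0,0,0],[0,0,0],[0,0,0]], yaw=[0,0,0,0,0], claw=0.4)

```text
t: 10.97
position: [0.4441, 0.1676, 0.0701]
orientation: [-0.001, 0.601, 0.8, -0.001]
wrist_force: [-0.8, -0.5, 0.2]
gripper_width: 0.0319
grip_force: 0.0
```

Emit:
play_rows(travel=[[0,0,-1.5],[0,0,-4],[0,0,-7],[0,0,-10.2],[0,0,-10.2]], yaw=[0,0,0,0,0])

```text
t: 11.38
position: [0.4481, 0.1691, 0.1775]
orientation: [0.002, 0.601, 0.8, 0.005]
wrist_force: [1.8, 0.3, -0.1]
gripper_width: 0.0349
grip_force: 0.0
```

```bash
python3 - <<'E'
from k import *
save('scene','j.png',(225,150,345,245),6.5)
j,s=jig();print(j,s['wrist_force'])
for ph in range(120,181,5):
  r=np.radians(ph);c=65*np.array([np.cos(r),np.sin(r)])+5*np.array([np.sin(r),-np.cos(r)])+[9.5,75]
  print(ph,'lever',round(r-.8727,2),'tool x, TCP z',(c+[0,22]).round(1))
E
```

```text
[134.06947188  -1.55471032 172.17576337] [0.50318635 0.9828077  0.32415096]
120 lever 1.22 tool x, TCP z [-18.7 155.8]
125 lever 1.31 tool x, TCP z [-23.7 153.1]
130 lever 1.4 tool x, TCP z [-28.5 150. ]
135 lever 1.48 tool x, TCP z [-32.9 146.5]
140 lever 1.57 tool x, TCP z [-37.1 142.6]
145 lever 1.66 tool x, TCP z [-40.9 138.4]
150 lever 1.75 tool x, TCP z [-44.3 133.8]
155 lever 1.83 tool x, TCP z [-47.3 129. ]
160 lever 1.92 tool x, TCP z [-49.9 123.9]
165 lever 2.01 tool x, TCP z [-52.  118.7]
170 lever 2.09 tool x, TCP z [-53.6 113.2]
175 lever 2.18 tool x, TCP z [-54.8 107.6]
180 lever 2.27 tool x, TCP z [-55.5 102. ]
```

View pics/j.png

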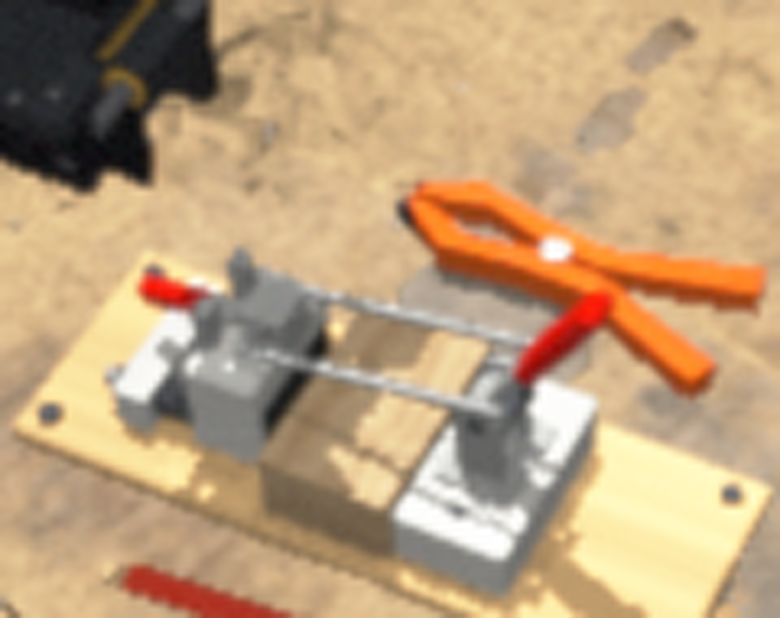

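The bail stays hooked, with the tab at (170,292), the rods under the lip and the lever tip at (603,298). Moving the closed fingers to the handle's keeper side.

Emit:
play_rows(travel=[[-3,0,0],[-6,0,0],[-9,0,0],[-12,0,0],[-14.0,0,0]], yaw=[0,0,0,0,0], claw=0.0)

```text
t: 11.85
position: [0.4835, 0.0306, 0.1713]
orientation: [-0.001, 0.602, 0.799, -0.001]
wrist_force: [0.5, 0.1, -0.0]
gripper_width: 0.0093
grip_force: 0.0
```

Emit:
play_rows(travel=[[0,0,0.5],[0,0,1.0],[0,0,1.7],[0,0,1.7],[0,0,1.7]], yaw=[0,0,0,0,0])

```text
t: 12.27
position: [0.4832, 0.035, 0.1544]
orientation: [-0.001, 0.599, 0.8, -0.001]
wrist_force: [0.6, 0.2, -0.3]
gripper_width: 0.0004
grip_force: 0.0
```

```bash
python3 - <<'E'
from k import *
j,s=jig();print(j+[0,0,3],s['wrist_force'],s['gripper_width'])
E
```

```text
[ -4.59529347   0.6491868  154.42076532] [ 0.60377344  0.18120519 -0.27268787] 0.0003697133489951729
```

Emit:
play_rows(travel=[[-0.4,0,0],[-0.8,0,0],[-1.1,0,0],[-1.4,0,0],[-1.4,0,0]], yaw=[0,0,0,0,0])

```text
t: 12.68
position: [0.4881, 0.0209, 0.1555]
orientation: [-0.0, 0.6, 0.8, 0.001]
wrist_force: [-0.6, 3.9, 0.6]
gripper_width: 0.0003
grip_force: 1.2
```

Emit:
play_rows(travel=[[-0.2,0,0.07],[-0.4,0,0.15],[-0.6,0,0.27],[-0.8,0,0.4],[-0.8,0,0.4]], yaw=[0,0,0,0,0])

```text
t: 13.1
position: [0.4899, 0.0146, 0.1515]
orientation: [-0.001, 0.6, 0.8, 0.001]
wrist_force: [-2.0, 6.0, 2.8]
gripper_width: 0.0004
grip_force: 3.5
```

```bash
python3 - <<'E'
from k import *
j,s=jig();print(j+[0,0,3],s['wrist_force'])
E
```

```text
[-2.60600985e+01 -1.47490354e-01  1.51538861e+02] [-1.96536823  6.0171759   2.83371973]
```

Emit:
play_rows(travel=[[-0.2,0,0.13],[-0.4,0,0.27],[-0.6,0,0.43],[-0.8,0,0.6],[-0.8,0,0.6]], yaw=[0,0,0,0,0])

```text
t: 13.52
position: [0.4921, 0.0068, 0.1454]
orientation: [-0.001, 0.6, 0.8, 0.001]
wrist_force: [-1.8, 6.5, 1.5]
gripper_width: 0.0006
grip_force: 2.8
```

Emit:
play_rows(travel=[[-0.2,0,0.18],[-0.38,0,0.38],[-0.56,0,0.58],[-0.74,0,0.8],[-0.74,0,0.8]], yaw=[0,0,0,0,0])

```text
t: 13.93
position: [0.4942, -0.0007, 0.1372]
orientation: [-0.001, 0.6, 0.8, 0.0]
wrist_force: [-1.5, 4.6, 1.3]
gripper_width: 0.0003
grip_force: 2.1
```

```bash
python3 - <<'E'
from k import *
j,s=jig();print(j+[0,0,3],s['wrist_force'])
E
```

```text
[-4.19354451e+01 -2.32759583e-02  1.37225364e+02] [-1.53921822  4.56215144  1.25106496]
```

```bash
python3 - <<'E'
from k import *
im=robot.camera('scene').astype(int);x0,x1,y0,y1=285,335,180,225
r=im[y0:y1,x0:x1];m=(r[...,0]>90)&(r[...,1]<.45*r[...,0])&(r[...,2]<.5*r[...,0])
for y,row in enumerate(m):
    if row.any():print(y+y0,''.join('#' if v else '.' for v in row))
for ph in(120,130,140,146,155):
    f=lambda q:proj('scene',J2W(P,[q*np.cos(np.radians(ph)),0,75+q*np.sin(np.radians(ph))]))[0].round(1)
    print(ph,f(30),f(88))
j,s=jig();print('fingertip px',proj('scene',J2W(P,[j[0],0,j[2]-19])).round(1))
E
```

```text
180 ....####...#......................................
181 .......#####......................................
182 ........##........................................
183 ...#.....#........................................
184 ....#.............................................
185 .....#............................................
190 ..............................................#...
191 ..............................................#...
192 ..............................................#...
193 ..............................................#...
194 .............................................#####
195 ..............................................#.##
201 ........................................#.........
202 ......................................#...........
203 .....................................###..........
204 ......................................###.........
205 .......................................####.......
206 .....................................########.....
207 ....................................##########..#.
208 ...................................#############..
209 ...................................############...
210 ................................############......
211 ...............................############.......
212 ...............................######.............
120 [305.5 206.5] [316.7 196.9]
130 [307.1 207.9] [321.7 201.2]
140 [308.6 209.4] [326.  205.9]
146 [309.3 210.3] [328.2 208.7]
155 [310.2 211.7] [330.8 212.9]
fingertip px [[315.9 206.5]]
```

The handle tip by colour is near (332,208), so the lever is at about 1.68 rad and following. Continuing along the arc.

Emit:
play_rows(travel=[[-0.17,0,0.22],[-0.33,0,0.45],[-0.46,0,0.68],[-0.58,0,0.9],[-0.58,0,0.9]], yaw=[0,0,0,0,0])

```text
t: 14.4
position: [0.4963, -0.0078, 0.1282]
orientation: [0.0, 0.6, 0.8, -0.0]
wrist_force: [0.2, 2.9, 1.7]
gripper_width: 0.0003
grip_force: 1.2
```

Emit:
play_rows(travel=[[-0.12,0,0.22],[-0.22,0,0.45],[-0.32,0,0.68],[-0.4,0,0.9],[-0.4,0,0.9]], yaw=[0,0,0,0,0])

```text
t: 14.82
position: [0.4975, -0.0124, 0.119]
orientation: [0.0, 0.601, 0.8, -0.0]
wrist_force: [0.4, 0.7, 0.5]
gripper_width: 0.0004
grip_force: 0.2
```

```bash
python3 - <<'E'
from k import *
j,s=jig();print(j+[0,0,3],s['wrist_force'])
E
```

```text
[-5.40886460e+01  9.95588976e-02  1.19024466e+02] [0.4283803  0.73332984 0.54756655]
```

```bash
python3 - <<'E'
from k import *
im=robot.camera('scene').astype(int)
def show(x0,x1,y0,y1):
  r=im[y0:y1,x0:x1];m=(r[...,0]>90)&(r[...,1]<.45*r[...,0])&(r[...,2]<.5*r[...,0])
  for y,row in enumerate(m):
    if row.any():print(y+y0,''.join('#' if v else '.' for v in row))
show(300,345,200,232);print();show(238,262,185,205)
for ph in(155,165,170,175,180):
    f=lambda q,w=0:proj('scene',J2W(P,[q*np.cos(np.radians(ph)),w,75+q*np.sin(np.radians(ph))]))[0].round(1)
    print(ph,f(30),f(88,-9),f(88,9))
for ph in (1.22,1.68,2.0,2.269):
    a=ph+1.047;print('pin x',24*np.cos(a))
E
```

```text
206 ................................#............
207 ................................##...........
208 ................................#............
213 ..........................##.................
214 .........................#######.............
215 ........................#########............
216 ........................#########............
217 .......................##########............
218 ......................###########............
219 ...........................#####.............
220 ..............................#..............

191 ...........#............
192 ..........#####.........
193 ..........########......
194 ...........#########....
195 .............#######....
196 ................###.....
155 [310.2 211.7] [332.4 210.1] [329.1 215.7]
165 [310.9 213.2] [334.2 214.7] [331.1 220.3]
170 [311.1 213.9] [334.8 216.9] [331.6 222.5]
175 [311.3 214.6] [335. 219.] [331.9 224.6]
180 [311.3 215.3] [335.1 220.9] [332.  226.5]
pin x -15.391427065544073
pin x -21.966731580905684
pin x -23.89270679735652
pin x -23.635909242595883
```

```bash
python3 - <<'E'
from k import *
def c(im,x0,y0,w=50,h=37): return cv2.resize(np.ascontiguousarray(im[y0:y0+h,x0:x0+w]),(400,296),interpolation=cv2.INTER_CUBIC)
S=robot.camera('scene')[:,:,::-1];T=robot.camera('top')[:,:,::-1]
J=cv2.resize(cv2.imread('pics/j.png'),(120,95),interpolation=cv2.INTER_AREA);B=np.zeros_like(S);B[150:245,225:345]=J
cv2.imwrite('pics/k.png',np.vstack([np.hstack([c(B,240,178),c(S,240,178)]),np.hstack([c(T,243,217),c(S,290,192)])]))
E
```

```text
(no output)
```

View pics/k.png

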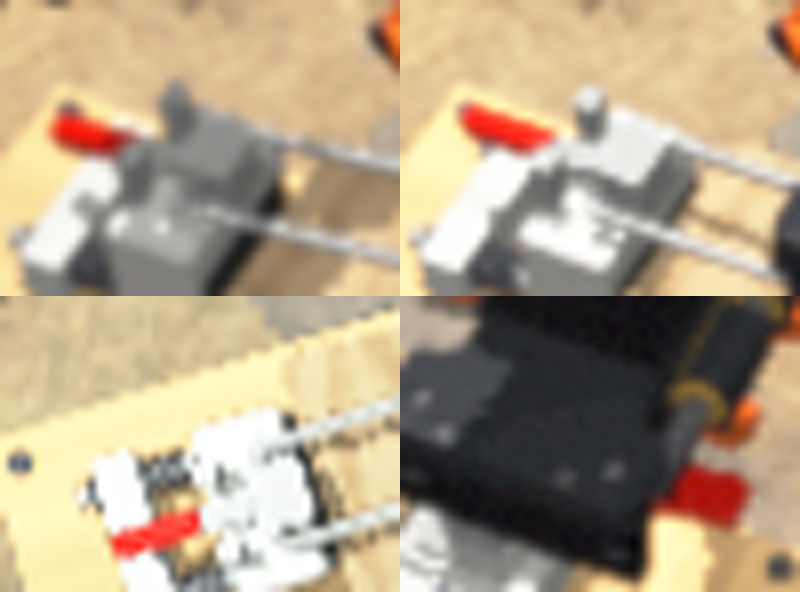

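The tooth moved from (178,95) to (190,100) in the crop and the rods still run under the lip. The jaw is drawn about 4 mm with the bail hooked. Pressing down the last part slowly.

Emit:
play_rows(travel=[[-0.05,0,0.2],[-0.1,0,0.4],[-0.13,0,0.6],[-0.15,0,0.8],[-0.15,0,0.8]], yaw=[0,0,0,0,0])

```text
t: 15.38
position: [0.4974, -0.013, 0.1109]
orientation: [-0.0, 0.6, 0.8, -0.0]
wrist_force: [0.1, 0.3, -0.6]
gripper_width: 0.0007
grip_force: 0.0
```

Emit:
play_rows(travel=[[0,0,0.15],[0,0,0.3],[0,0,0.45],[0,0,0.6],[0,0,0.6]], yaw=[0,0,0,0,0])

```text
t: 15.8
position: [0.4975, -0.0129, 0.1051]
orientation: [-0.0, 0.6, 0.8, -0.0]
wrist_force: [0.3, -0.0, 0.7]
gripper_width: 0.0003
grip_force: 0.0
```

```bash
python3 - <<'E'
from k import *
j,s=jig();print(j+[0,0,3],s['wrist_force'])
E
```

```text
[-54.54956778   0.24016936 105.07495862] [ 0.34377789 -0.0283471   0.74002271]
```

Emit:
play_rows(travel=[[0,0,0.1],[0,0,0.2],[0,0,0.3],[0,0,0.3]], yaw=[0,0,0,0])

```text
t: 16.13
position: [0.4978, -0.0129, 0.1024]
orientation: [-0.0, 0.6, 0.8, 0.0]
wrist_force: [1.2, -0.1, 0.7]
gripper_width: 0.0005
grip_force: 0.0
```

Emit:
play_rows(travel=[[0,0,0.05],[0,0,0.1],[0,0,0.15],[0,0,0.15]], yaw=[0,0,0,0])

```text
t: 16.47
position: [0.4979, -0.013, 0.1021]
orientation: [-0.0, 0.6, 0.8, 0.0]
wrist_force: [-2.6, 0.6, 12.1]
gripper_width: 0.0004
grip_force: 5.8
```

Contact is at tip z 80 mm, exactly the flat handle's upper face, so the lever is at its stop. Retracting.

Emit:
play_rows(travel=[[0,0,-1],[0,0,-3],[0,0,-6],[0,0,-9],[0,0,-11]], yaw=[0,0,0,0,0])

```text
t: 16.88
position: [0.4986, -0.0132, 0.2138]
orientation: [0.001, 0.601, 0.8, 0.001]
wrist_force: [-0.1, 0.3, -0.2]
gripper_width: 0.0002
grip_force: 0.0
```

Emit:
play_rows(travel=[[0,0,-1],[0,0,-1],[0,0,-1],[0,0,-1]], yaw=[0,0,0,0])

```text
t: 17.22
position: [0.4967, -0.0129, 0.2195]
orientation: [-0.001, 0.6, 0.8, -0.001]
wrist_force: [-0.0, 0.4, -0.5]
gripper_width: 0.0004
grip_force: 0.0
```

```bash
python3 - <<'E'
from k import *
im=robot.camera('scene').astype(int)
def show(x0,x1,y0,y1):
  r=im[y0:y1,x0:x1];m=(r[...,0]>90)&(r[...,1]<.45*r[...,0])&(r[...,2]<.5*r[...,0])
  for y,row in enumerate(m):
    if row.any():print(y+y0,''.join('#' if v else '.' for v in row))
show(300,345,200,235);print();show(238,262,185,205);print(robot.state()['wrist_force'])
E
```

```text
200 ....................#........................
201 .....................##......................
202 ......................##.....................
203 .......................##....................
204 ........................##...................
205 ..........................#..................
206 ...........................##................
207 ............................##...#...........
208 .............................####............
209 ..............................##.............
213 ..............#..............................
214 .............#####...........................
215 ............#########........................
216 ............###########......................
217 ...........################..................
218 ............#################................
219 .............##################..............
220 ................##################...........
221 ....................##############...........
222 ......................############...........
223 .........................########............
224 ............................#####............
225 ..............................##.............

191 ..........####..........
192 ..........######........
193 ..........#########.....
194 ............########....
195 ...............#####....
[ 0.27749462  0.54602029 -0.47798615]
```

The handle end is at about (334,221)/(331,225), which matches the flat prediction. The tab is still hooked and the robot touches nothing.

```bash
python3 -c "
from bench import robot
print(robot.job_done())"
```

```text
the job is handed in; nothing more can be done
None
```

The bail is hooked under the keeper's lip and the lever lies flat at its stop, holding the jaw with the robot clear; I handed the job in at about 17 s, and the verdict was not shown.

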